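# Cap the paint marker and hold it nib-down

### The job

The red paint marker in the leaning rack has its cap only partly on: while it still stands in its socket, press the cap fully home. Then draw the marker out of the rack and tip it until its capped end points clearly downward, about 30 degrees below level or steeper, so that the tip is ready primed, and finish while still holding it like that, motionless and well clear of everything, about 25 cm above the desk. Leave the blue and green markers in their sockets and do not disturb the tape measure and the padlock.

Things in the scene. Friction and masses are not known exactly. Their poses are not given: they have to be found in the camera images.
- red_marker: loose red paint marker, 60 g: white round barrel 20 mm in diameter, 120 mm long, red bands, red cap on the upper end. Stands tail down in one of the rack's three sockets (which one varies), 75 mm of barrel above the socket mouth, leaning 35 to 39 degrees from vertical. Origin: centre of the tail end (on the socket floor); z along its axis from tail to cap
- red_barrel (a point): point on the red marker's axis, 85 mm from the tail end, 40 mm above the socket mouth: a good place to grip the 20 mm barrel, fingers closing along the row of markers. Axes as the marker's
- red_cap_top (a point): centre of the flat outer end of the red marker's cap (moves with the cap), 20 mm in diameter there; the cap is 45 mm long, 22 mm in diameter at its open rim, with a small clip on one side
- red_cap (a joint): how far (m) the red cap stands off along the marker's axis: 0 = fully home on the barrel's shoulder, 120 mm from the tail; at most 0.014. Starts 0.007 to 0.012 out, a bare steel neck showing. Friction of 4 N holds it anywhere; a harder push towards the tail slides it to its hard stop at 0. It never comes right off
- rack: fixed rack: dark steel base 115x224x8 mm, grey socket block 52x212x60 mm between aluminium cheeks. Three sockets, 22 mm wide, 45 mm deep, in a row at y = -70, 0, +70 mm, mouths at x = +17, z = +75 mm, their axes leaning 35 degrees from vertical towards the rack's +x (roughly away from the robot). Origin: centre of the base's underside; z up
- blue_marker: a 165 mm long, otherwise identical blue marker with its cap on, standing in another socket of the rack; leave it there. Origin at the centre of its lower (tail) end, z along its axis towards the cap
- green_marker: a 165 mm long, otherwise identical green marker with its cap on, standing in another socket of the rack; leave it there. Origin at the centre of its lower (tail) end, z along its axis towards the cap
- tape_measure: yellow and black tape measure, 66 x 78 x 40 mm, loose on the desk beyond the rack's +y end; leave alone. Origin at the centre of its underside
- padlock: brass padlock lying flat, 57 x 38 x 18 mm, loose on the desk to the right of the rack; leave alone. Origin at the centre of its underside

How it is judged (in metres and radians):
On the way, in this order (a step that is already met when the one before it is completed fails the run):
1. the red cap is pressed fully home while the marker still stands in its socket (value of joint red_cap below 0.0015 m and distance of red_marker from where it was at the start of the episode below 0.015 m), for 0.2 s.
2. the red marker is drawn out of the rack, cap still home (value of joint red_cap below 0.002 m and distance of red_marker from where it was at the start of the episode above 0.055 m and contact force between red_marker and rack below 0.1 N and contact force between the fingers and red_marker above 0.5 N), for 0.1 s.
At the end, for the whole second after the job is handed in: Red cap home within 2 mm; red marker held in the fingers, still, barrel point over 200 mm above the desk, capped end at least 15 degrees below level, clear of rack and markers; blue and green markers in their sockets, and all bystanders within 25 mm of where they began (value of joint red_cap below 0.002 m and height (world z) of red_barrel above 0.2 m and angle between red_marker's own z axis and vertical above 1.83 rad and contact force between the fingers and red_marker above 0.5 N and contact force between red_marker and rack below 0.05 N and contact force between red_marker and blue_marker below 0.05 N and contact force between red_marker and green_marker below 0.05 N and linear speed of red_marker below 0.03 m/s and angular speed of red_marker below 0.2 rad/s and distance of each of blue_marker, green_marker, tape_measure, padlock from where it was at the start of the episode below 0.025 m and angle between each of blue_marker, green_marker's own z axis and vertical below 0.78 rad); the arm keeps its last pose, push and grip.
It fails at once if a bystander (blue or green marker, tape measure, padlock) is pushed or pulled more than 30 mm from its place (distance of any of blue_marker, green_marker, tape_measure, padlock from where it was at the start of the episode above 0.03 m).
It also fails if it takes over 54 s, if anything falls off the work surface, if the arm or the gripper's body presses on something with over 40 N, if the wrist force passes 120 N, or if a joint passes its speed limit or range.

### The arm

A 7-joint arm with a two-finger parallel gripper is mounted at the origin on a cart in front of the work surface, level with it; the furniture and walls round the work are solid. World frame = base frame: x ahead of the robot, y to its left, z up, the work surface at z = 0. Lengths are in mm, angles in rad, forces in N, time in s.
With the tool pointing down it reaches from about 400 to 900 mm from the base axis. Payload 5.6 kg.
Tool frame: the origin (TCP) lies at the very end of the fingers, on their centre line; the grasp point (between the pads) lies 19 mm behind it; z points along the fingers, y is the line along which they close (so a half turn about z gives the same grasp; the last joint's range is limited). The gripper opens to 92 mm and grips with 3 to 60 N. Pads are 20 mm wide; open, the fingers measure 128 mm over their backs; the gripper's body (75 mm by 189 mm) begins 69 mm behind the grasp point.
Start: joints at [-1.251, 0.468, -0.012, 1.603, 0.006, 1.071, -0.056], TCP at [230.722, 607.681, 214.592] pointing down, gripper open.
Joint ranges: [-2.53, 2.53], [-0.31, 2.02], [-1.57, 1.55], [0.28, 2.44], [-1.29, 4.43], [0.15, 1.84], [-2.92, 2.92]. Speed limits (rad/s): [2.57, 2.57, 3.14, 3.14, 3.14, 3.14, 3.14].

### API

Orientations are given as [roll, pitch, yaw] about the fixed x, y, z axes, in that order (R = Rz(yaw) Ry(pitch) Rx(roll)).
In Python, from workcell import arm, optics, workorder gives the robot as it stands (arm), with the cameras (optics) and the job (workorder).
- The arm moves only by the shell command python3 shift.py [FORCE], which reads ROWS from standard input. ROWS is a JSON list of rows, 1 to 5 of them, each an object with the fields aperture (the opening from 0.0 (shut) to 1.0 (fully open)), pos (a list: dx, dy, dz in shares of the most that a row can go, 1 being 62.5 mm), r (a list: a rotation vector rx, ry, rz in fractions of the full range, 1 being pi rad); a field left out counts as zero (the opening has to be given); each row shifts and turns the commanded pose from where the row before left it, along the tool's axes as they then stand; what a row does not reach is not made up. A row lasts 1/8 s, in which the tool goes at most 62.5 mm and 0.188 rad, less where a joint would pass 70% of its speed; a pose out of reach is approached as far as the arm can. The fingers move at their own pace and stop on an object; FORCE is the grip in N (left out, the last holds). Time passes only in rows, so rows that do not move let the fingers close. It prints the time, the measured TCP pose, the force, the opening and the grip force at its end. No shift or turn number may pass 1 either way. Input that does not fit is refused with a message, and nothing moves.
- arm.sense(): the state, without advancing time (a new reading comes with each control period).
- optics.capture(name): name is "side" or "top" or "wrist"; returns the picture (384x512x3 uint8, red, green, blue); there is no depth.
- optics.camera_model(name): a dict with "mtx" (3x3 intrinsics, pixels), "dist" ([k1, k2, p1, p2, k3] as OpenCV has them; the pictures are not rectified), "rvec" (rotation vector, rad) and "tvec" (3), from world to camera coordinates, as OpenCV has them; the wrist camera has in their place "hand_eye" (4x4, takes a point from camera to tool coordinates, whose origin is the TCP and whose axes are the flange's). Camera axes: x right, y down, z forward; pixel columns grow to the right and rows downward; lengths in mm; the calibration is good to about 2 mm. A picture is of the moment at which its call begins: read the wrist's pose just before it. camera_model takes no time and is no camera call.
- workorder.job_done(): hands the job in; it is judged then, once.
The state is a dict: "clock": time; "qpos": joint angles; "qd": joint speeds; "effort": joint torques, N m; "position": TCP position; "eef_rot": TCP orientation; "wrist_force": force on the tool from outside, world axes, zero at the start; "wrist_torque": the same for the moment, N m; "grip_width": opening from 0.0 (shut) to 1.0 (fully open); "finger_force": force on a finger pad.
Only numpy, scipy, OpenCV 4.12 (cv2) and the standard library are available. Lean on these libraries where they do the work, as an engineer would, in place of code of your own. Each camera call takes 0.05 s, during which the arm holds its last target. There are 200 camera calls.

## Working session

There is one attempt and no reset: what is moved stays moved. The work goes in short steps, Python scripts to look and compute and a shell command to move; the robot and the scene stay as the last step left them, time stands still between calls to the robot, and variables do not carry over. Pictures are saved under pics/ and viewed, at most 10 in all, crops included, and the job is handed in when it is done.

```bash
ls; mkdir -p pics; python3 - <<'E'
from workcell import arm, optics, workorder
import cv2, numpy as np
s=arm.sense(); print(s)
for n in("side","top"):
    im=optics.capture(n); cv2.imwrite(f"pics/{n}0.png",im[:,:,::-1]); np.save(f"pics/{n}0.npy",im)
    m=optics.camera_model(n); R=cv2.Rodrigues(np.array(m["rvec"],float))[0]; print(n,np.round(-R.T@np.array(m["tvec"]).ravel()),m["mtx"],m["dist"])
a=cv2.imread("pics/side0.png");b=cv2.imread("pics/top0.png")
E
```

```text
pics
shift.py
workcell.py
{'clock': 0.0, 'qpos': array([-1.25097669,  0.46836738, -0.0116219 ,  1.60361944,  0.00603642,
        1.07138861, -0.05631255]), 'qd': array([ 5.88626184e-04,  9.66879362e-04,  1.45589972e-04, -2.47041223e-04,
        1.86208584e-05,  1.39434602e-03, -8.36946326e-04]), 'effort': array([ 2.63566189e-04, -5.20562196e+01, -1.19227631e-02, -2.43746907e+01,
       -5.65736031e-02,  1.71398901e-02,  1.51282793e-04]), 'position': array([230.55125815, 607.11815591, 213.64845506]), 'eef_rot': array([-3.13985008e+00,  1.46030021e-04,  2.77873111e+00]), 'wrist_force': array([ 0.31418614,  0.05655567, -0.42870619]), 'wrist_torque': array([-0.01883007,  0.00242102, -0.04063399]), 'finger_force': 0.0, 'grip_width': 0.9998269788547727}
side [ 346. -693.  760.] [[416.12278081   0.         254.83706784]
 [  0.         416.12278081 192.77082813]
 [  0.           0.           1.        ]] [-0.04180659  0.          0.          0.          0.        ]
top [ 282.  242. 1036.] [[395.10767769   0.         255.10515848]
 [  0.         395.10767769 189.30103082]
 [  0.           0.           1.        ]] [-0.10235678  0.          0.          0.          0.        ]
```

View pics/side0.png

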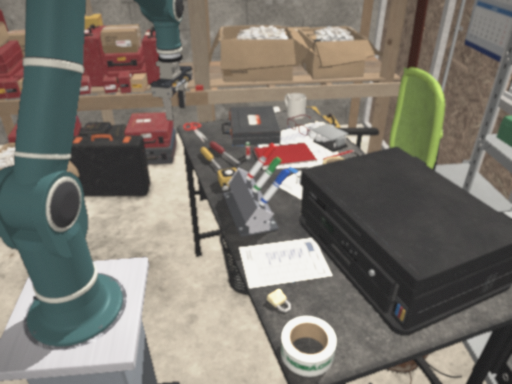

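View pics/top0.png

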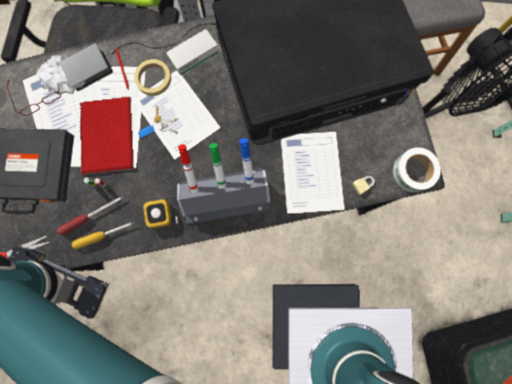

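The top view shows the red marker in the left (+y) socket, with its cap end at about (184,148) and its mouth near (193,192). Green's cap is at (214,148), blue's at (245,143), and the tape measure is at (157,213). In the side view the rack is at about (250,205). I'll enlarge both.

```bash
python3 - <<'E'
import cv2, numpy as np
a=cv2.imread("pics/side0.png")[140:240,195:305];b=cv2.imread("pics/top0.png")[130:230,165:275]
f=lambda x:cv2.resize(x,(800,600)[:1]*0 or (440,400),interpolation=cv2.INTER_CUBIC)
cv2.imwrite("pics/crop0.png",np.hstack([f(a),f(b)])[:, :880][:, :])
c=np.hstack([f(a),f(b)]); cv2.imwrite("pics/crop0.png",cv2.resize(c,(800,364)))
for n in("side","top"):
    im=cv2.imread(f"pics/{n}0.png"); h=cv2.cvtColor(im,cv2.COLOR_BGR2HSV)
    for col,(lo,hi) in dict(red=(172,8),green=(50,85),blue=(100,125)).items():
        H=h[...,0]; k=((H>lo)|(H<hi)) if lo>hi else ((H>lo)&(H<hi))
        k=k&(h[...,1]>110)&(h[...,2]>60)
        y0,y1,x0,x1=(140,240,195,305) if n=="side" else (130,230,165,275)
        M=np.zeros_like(k);M[y0:y1,x0:x1]=k[y0:y1,x0:x1]
        _,l,st,ce=cv2.connectedComponentsWithStats(M.astype(np.uint8))
        for s,c in zip(st[1:],ce[1:]):
            if s[4]>5: print(n,col,s,np.round(c,1))
E
```

```text
side red [211 143  12  10  53] [216.2 147.3]
side red [255 143  50  22 717] [282.3 152.7]
side red [246 148   4   6  17] [247.5 150.8]
side green [270 159   9  12  50] [273.7 164.3]
side blue [275 168  22  16 128] [283.9 174.5]
top red [178 144  13  21 165] [183.8 154.7]
top red [190 185   7   4  17] [193.4 187.1]
top green [209 143  12  20 162] [214.5 152.6]
top green [218 182   7   2   8] [221.2 182.8]
top blue [239 138  12  21 186] [244.4 147.8]
top blue [246 177   7   3  13] [249.2 178.2]
```

View pics/crop0.png

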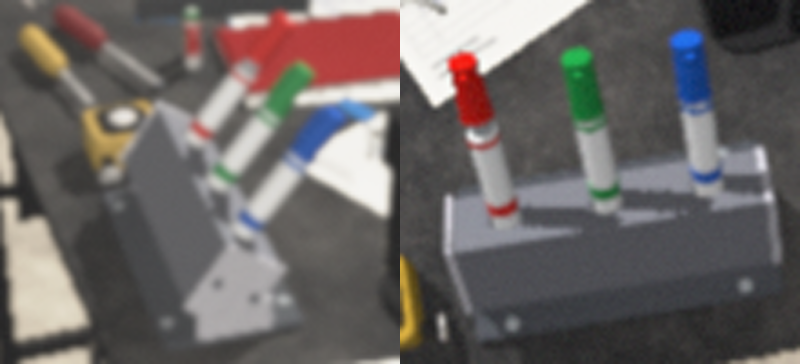

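The crop shows the red cap standing off, with the neck visible. Next step is triangulating the bands and cap ends.

```bash
cat > h.py <<'E'
import cv2, numpy as np
from workcell import arm, optics, workorder
from scipy.spatial.transform import Rotation as Ro
def pose():
    s=arm.sense(); return np.array(s["position"]), Ro.from_euler("xyz",s["eef_rot"]).as_matrix()
def ray(n,px,P=None):
    m=optics.camera_model(n); K=np.array(m["mtx"]);d=np.array(m["dist"])
    u=cv2.undistortPoints(np.array([[px]],float),K,d).ravel(); v=np.array([u[0],u[1],1])
    if n=="wrist":
        T=np.array(m["hand_eye"]); p,R=P; o=p+R@T[:3,3]; v=R@T[:3,:3]@v
    else:
        R=cv2.Rodrigues(np.array(m["rvec"],float))[0]; o=-R.T@np.array(m["tvec"],float).ravel(); v=R.T@v
    return o,v/np.linalg.norm(v)
def tri(*rays):
    A=sum(np.eye(3)-np.outer(v,v) for o,v in rays); b=sum((np.eye(3)-np.outer(v,v))@o for o,v in rays)
    X=np.linalg.solve(A,b); return X,[round(float(np.linalg.norm(np.cross(X-o,v))),1) for o,v in rays]
E
python3 - <<'E'
from h import *
for n,a,b in [("redband",(250,175.8),(193.4,187.1)),("redtop",(272,144),(182.3,147)),("gband",(256.6,187.3),(221.2,182.8)),("gtop",(279,158),(213,144)),("bband",(263.8,201),(249.2,178.2)),("bcap",(283.9,174.5),(244.4,147.8))]:
    X,e=tri(ray("side",a),ray("top",b)); print(n,X.round(1),e)
print(optics.camera_model("wrist")["hand_eye"])
E
```

```text
redband [450.5 402.6  80.2] [1.0, 1.0]
redtop [521.8 414.2 181. ] [1.4, 1.4]
gband [462.5 334.   81.1] [1.8, 1.8]
gtop [532.4 346.4 169.8] [1.4, 1.4]
bband [475.1 265.2  78.3] [1.7, 1.7]
bcap [531.5 275.3 156.1] [2.2, 2.2]
[[ 4.31848775e-04 -9.62691034e-01 -2.70602636e-01  7.59823071e+01]
 [ 9.99998892e-01  8.01230696e-04 -1.25456764e-03  1.78861606e-01]
 [ 1.42457616e-03 -2.70601795e-01  9.62690313e-01 -1.69816519e+02]
 [ 0.00000000e+00  0.00000000e+00  0.00000000e+00  1.00000000e+00]]
```

The rack is yawed about 10°, with the red marker's mouth near (447,402,75) and a lean of about 36°. The plan:
1. Grip the cap across the row, with the tool tilted forward about 40°.
2. Slide the cap home along the axis.
3. Regrip on the barrel and draw the marker out.
4. Roll the tool 180°.

First move is toward a standoff.

The manual's scale: shifts go in shares of 62.5 mm and turns go in shares of pi rad. Converting my numbers, -52 mm is -0.832, -30 mm is -0.48.

```bash
cat >> h.py <<'E'
Z=np.array([0,0,1.])
def frame(yaw,tilt):  # tool tilted forward by tilt from vertical, in the vertical plane at heading yaw, tool x forward-up
    f=np.array([np.cos(yaw),np.sin(yaw),0]); z=np.sin(tilt)*f-np.cos(tilt)*Z; x=np.cos(tilt)*f+np.sin(tilt)*Z
    return np.c_[x,np.cross(z,x),z]
def togo(p,Rt):
    P,R=pose(); print("at",P.round(1),"q",np.round(arm.sense()["qpos"],2)); print("tool shift (now)",(R.T@(p-P)).round(1),"rotvec",Ro.from_matrix(R.T@Rt).as_rotvec().round(3),"shift after turn",(Rt.T@(p-P)).round(1))
E
echo '[{"aperture": 0.5,"pos": [0,0,-0.48]},{"aperture": 0.5,"pos": [-0.832,-0.4,-0.08]},{"aperture": 0.5,"pos": [-0.832,-0.4,-0.08]},{"aperture": 0.5,"pos": [-0.832,-0.4,0]},{"aperture": 0.5,"pos": [-0.832,-0.4,0]}]' | python3 shift.py 20
echo '[{"aperture": 0.5,"pos": [-0.832,-0.4,0],"r": [0,0,0.0573]},{"aperture": 0.5,"r": [0,0,0.0573]},{"aperture": 0.5,"r": [0,0,0.0573]},{"aperture": 0.5,"r": [0,0,0.0573]},{"aperture": 0.5,"r": [0,0,0.0573]}]' | python3 shift.py
python3 -c "
from h import *
togo(np.array([457,404,222.]),frame(.178,.7))"
```

```text
clock: 0.72
position: [390.6, 438.7, 254.4]
eef_rot: [-3.141, -0.0, 2.779]
wrist_force: [-0.2, 1.1, -0.5]
grip_width: 0.506
finger_force: 0.0
clock: 1.35
position: [429.2, 398.3, 254.1]
eef_rot: [-3.141, 0.0, 1.873]
wrist_force: [0.1, -0.2, 0.0]
grip_width: 0.5
finger_force: 0.0
at [429.2 398.3 254.1] q [-1.    0.32  0.24  1.74 -0.08  1.1  -0.43]
tool shift (now) [-2.8 28.3 32.1] rotvec [-0.591  0.523  1.618] shift after turn [ 1.  -0.7 42.9]
```

To row units: 0.187 rad / 3.1416 = 0.0595.

```bash

echo '[{"aperture": 0.5,"r": [0,0,0.0595]},{"aperture": 0.5,"r": [0,0,0.0595]},{"aperture": 0.5,"r": [0,0,0.0595]},{"aperture": 0.5,"r": [0,0,0.0595]},{"aperture": 0.5,"r": [0,0,0.0595]}]' | python3 shift.py 
echo '[{"aperture": 0.5,"r": [0,0,0.0595]},{"aperture": 0.5,"r": [0,0,0.0595]},{"aperture": 0.5,"r": [0,0,0.0595]},{"aperture": 0.5,"r": [0,0,0.0595]},{"aperture": 0.5}]' | python3 shift.py 
echo '[{"aperture": 0.5,"r": [0,0.0557,0]},{"aperture": 0.5,"r": [0,0.0557,0]},{"aperture": 0.5,"r": [0,0.0557,0]},{"aperture": 0.5,"r": [0,0.0557,0]},{"aperture": 0.5}]' | python3 shift.py 
python3 -c "
from h import *
togo(np.array([457,404,222.]),frame(.178,.7))
im=optics.capture('wrist'); np.savez('pics/w1.npz',im=im,P=pose()[0],R=pose()[1]); cv2.imwrite('pics/w1.png',im[:,:,::-1])"
```

```text
clock: 1.98
position: [429.1, 398.3, 254.2]
eef_rot: [-3.142, 0.001, 0.938]
wrist_force: [0.2, 0.5, -0.4]
grip_width: 0.5
finger_force: 0.0
clock: 2.6
position: [429.1, 398.5, 254.2]
eef_rot: [3.141, 0.0, 0.198]
wrist_force: [1.1, 0.4, 0.4]
grip_width: 0.502
finger_force: 0.0
clock: 3.22
position: [430.9, 396.8, 248.5]
eef_rot: [3.116, -0.569, 0.205]
wrist_force: [-0.4, -0.0, 0.2]
grip_width: 0.503
finger_force: 0.0
at [430.9 396.8 248.5] q [-1.84  0.18  0.9   2.14  0.52  0.55 -2.75]
tool shift (now) [ 8.4 -2.7 36.8] rotvec [0.009 0.131 0.023] shift after turn [ 3.5 -2.5 37.6]
```

View pics/w1.png

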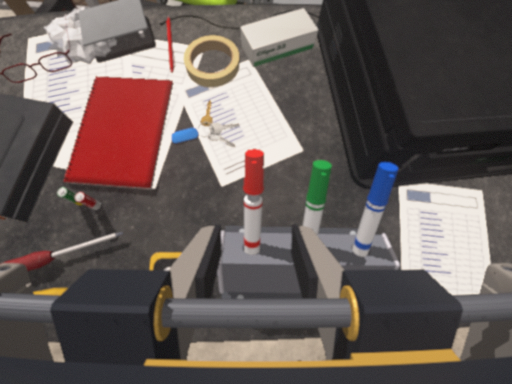

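The wrist view shows the red cap's top at about (254,153), its open rim at about (253,195), and the neck below it. The upper band is at (253,207) and the lower band at (252,245), and the marker sits between the open fingers. I'll measure the axis precisely.

```bash
python3 - <<'E'
from h import *
d=np.load("pics/w1.npz"); im=d["im"]; P=(d["P"],d["R"])
h=cv2.cvtColor(im,cv2.COLOR_RGB2HSV); M=((h[...,0]>172)|(h[...,0]<8))&(h[...,1]>120)&(h[...,2]>70)
K=np.zeros_like(M); K[140:262,235:275]=M[140:262,235:275]
_,l,st,ce=cv2.connectedComponentsWithStats(K.astype(np.uint8))
for s,c in zip(st[1:],ce[1:]):
    if s[4]>8: print(s,c.round(1))
for r in range(146,260,3):
    x=np.where(K[r])[0]; print(r,(x.min(),x.max(),(x.min()+x.max())/2) if len(x) else "", end=" | ")
print(im[190:210,253].tolist())
cap=ce[1:][st[1:,4].argmax()]; low=ce[1:][[ (c[1]>238) for c in ce[1:]].index(True)]
for n,w,t in[("cap",cap,(183.8,154.7)),("low",low,(193.4,187.1))]:
    X,e=tri(ray("wrist",w,P),ray("top",t)); print(n,X.round(1),e,"tool",(P[1].T@(X-P[0])).round(1))
print(optics.camera_model("wrist")["mtx"])
E
```

```text
[243 149  21  46 797] [253.5 172.4]
[244 204  17   5  29] [252.1 206.7]
[244 240  16   8  71] [251.5 243.9]
146  | 149 (np.int64(253), np.int64(255), np.float64(254.0)) | 152 (np.int64(246), np.int64(262), np.float64(254.0)) | 155 (np.int64(246), np.int64(262), np.float64(254.0)) | 158 (np.int64(246), np.int64(262), np.float64(254.0)) | 161 (np.int64(245), np.int64(262), np.float64(253.5)) | 164 (np.int64(246), np.int64(262), np.float64(254.0)) | 167 (np.int64(246), np.int64(261), np.float64(253.5)) | 170 (np.int64(246), np.int64(263), np.float64(254.5)) | 173 (np.int64(246), np.int64(263), np.float64(254.5)) | 176 (np.int64(245), np.int64(262), np.float64(253.5)) | 179 (np.int64(244), np.int64(262), np.float64(253.0)) | 182 (np.int64(244), np.int64(262), np.float64(253.0)) | 185 (np.int64(243), np.int64(262), np.float64(252.5)) | 188 (np.int64(243), np.int64(263), np.float64(253.0)) | 191 (np.int64(244), np.int64(262), np.float64(253.0)) | 194 (np.int64(249), np.int64(258), np.float64(253.5)) | 197  | 200  | 203  | 206 (np.int64(246), np.int64(260), np.float64(253.0)) | 209  | 212  | 215  | 218  | 221  | 224  | 227  | 230  | 233  | 236  | 239  | 242 (np.int64(244), np.int64(259), np.float64(251.5)) | 245 (np.int64(246), np.int64(258), np.float64(252.0)) | 248  | 251  | 254  | 257  | [[154, 42, 40], [155, 42, 39], [157, 42, 37], [153, 40, 36], [146, 56, 53], [133, 85, 83], [119, 106, 103], [117, 113, 113], [119, 116, 116], [116, 113, 114], [118, 116, 114], [128, 125, 125], [161, 155, 153], [193, 186, 184], [189, 182, 178], [176, 158, 154], [166, 119, 115], [159, 75, 72], [154, 65, 62], [157, 104, 101]]
cap [507.4 411.6 173.8] [0.2, 0.2] tool [ 23.8  -2.  104.8]
low [449.3 402.1  82.6] [0.2, 0.2] tool [-74.9  -5.3 149.9]
[[281.4273158    0.         255.99758411]
 [  0.         281.4273158  196.69805222]
 [  0.           0.           1.        ]]
```

To row units: 40 mm is 0.64, 24 mm is 0.384.

```bash

echo '[{"aperture": 0.5,"pos": [0.384,-0.032,0]},{"aperture": 0.5,"pos": [0,0,0.64]},{"aperture": 0.5,"pos": [0,0,0.64]},{"aperture": 0.5},{"aperture": 0.5}]' | python3 shift.py 
python3 -c "
from h import *
togo(np.array([507.4,411.6,173.8])+19*pose()[1][:,2],pose()[1])
im=optics.capture('wrist'); np.savez('pics/w2.npz',im=im,P=pose()[0],R=pose()[1]); cv2.imwrite('pics/w2.png',im[:,:,::-1])"
```

```text
clock: 3.9
position: [497.8, 406.6, 195.8]
eef_rot: [3.122, -0.57, 0.191]
wrist_force: [-0.7, -0.2, 0.4]
grip_width: 0.503
finger_force: 0.0
at [497.8 406.6 195.8] q [-1.58  0.37  0.79  2.07  0.3   0.38 -2.53]
tool shift (now) [-3.1 -3.6 43.1] rotvec [0. 0. 0.] shift after turn [-3.1 -3.6 43.1]
```

View pics/w2.png

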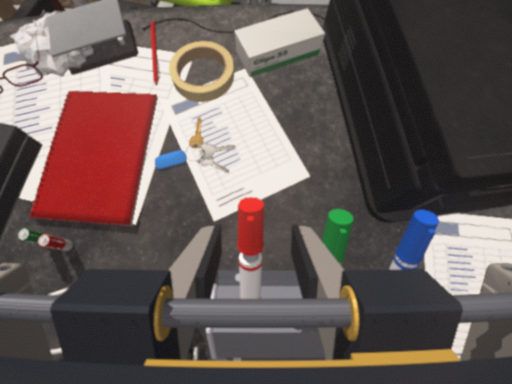

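The red cap now fills (238–264, 200–253), slightly left of the finger centre. I'll shift −3.6 mm in y, advance 43 mm, then close.

To row units: 23 mm is 0.368, -3.6 mm is -0.0576.

```bash

echo '[{"aperture": 0.5,"pos": [-0.032,-0.0576,0.32]},{"aperture": 0.5,"pos": [0,0,0.368]},{"aperture": 0.5},{"aperture": 0.15},{"aperture": 0.15}]' | python3 shift.py 20
echo '[{"aperture": 0.1},{"aperture": 0.1}]' | python3 shift.py 20
python3 -c "
from h import *
P,R=pose(); u=np.array([.579,.1,.809]); print('u in tool',(R.T@u).round(3),P-19*R[:,2])
im=optics.capture('wrist'); np.savez('pics/w3.npz',im=im,P=pose()[0],R=pose()[1]); cv2.imwrite('pics/w3.png',im[:,:,::-1])"
```

```text
clock: 4.58
position: [516.7, 415.0, 158.9]
eef_rot: [3.123, -0.571, 0.193]
wrist_force: [0.7, -0.6, -0.6]
grip_width: 0.303
finger_force: 0.0
clock: 4.82
position: [517.0, 414.9, 158.3]
eef_rot: [3.122, -0.571, 0.193]
wrist_force: [-0.1, 0.8, 2.1]
grip_width: 0.214
finger_force: 20.0
u in tool [ 0.932  0.02  -0.363] [506.8486048 413.2531303 174.3004719]
```

View pics/w3.png

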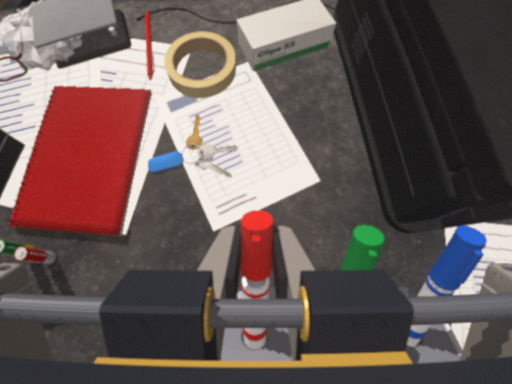

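The cap is gripped: 19.7 mm wide, 20 N, cap spanning (242–272, 213–283). Now I'll push it along the marker's axis toward the tail.

To row units: -1.9 mm is -0.0304, 0.7 mm is 0.0112.

```bash

echo '[{"aperture": 0.1,"pos": [-0.0304,0,0.0112]},{"aperture": 0.1,"pos": [-0.0304,0,0.0112]},{"aperture": 0.1,"pos": [-0.0304,0,0.0112]},{"aperture": 0.1}]' | python3 shift.py 25
echo '[{"aperture": 0.1,"pos": [-0.0304,0,0.0112]},{"aperture": 0.1,"pos": [-0.0304,0,0.0112]},{"aperture": 0.1}]' | python3 shift.py
```

```text
clock: 5.38
position: [513.3, 413.9, 152.8]
eef_rot: [3.121, -0.571, 0.194]
wrist_force: [1.3, 0.9, 3.9]
grip_width: 0.208
finger_force: 25.0
clock: 5.75
position: [510.7, 413.1, 149.4]
eef_rot: [3.121, -0.57, 0.194]
wrist_force: [0.4, 2.6, 2.7]
grip_width: 0.212
finger_force: 25.0
```

To row units: -1.4 mm is -0.0224, 0.5 mm is 0.008.

```bash

echo '[{"aperture": 0.1,"pos": [-0.0224,0,0.008]},{"aperture": 0.1}]' | python3 shift.py 
echo '[{"aperture": 0.1,"pos": [-0.0224,0,0.008]},{"aperture": 0.1}]' | python3 shift.py
echo '[{"aperture": 0.1,"pos": [-0.0224,0,0.008]},{"aperture": 0.1},{"aperture": 0.1}]' | python3 shift.py
```

```text
clock: 6.0
position: [510.7, 413.2, 149.0]
eef_rot: [3.122, -0.572, 0.193]
wrist_force: [1.0, 1.5, 5.5]
grip_width: 0.207
finger_force: 25.0
clock: 6.25
position: [510.8, 413.4, 148.8]
eef_rot: [3.123, -0.573, 0.192]
wrist_force: [1.6, 1.2, 9.5]
grip_width: 0.209
finger_force: 25.0
clock: 6.62
position: [510.9, 413.5, 148.6]
eef_rot: [3.124, -0.575, 0.191]
wrist_force: [4.2, 0.6, 12.0]
grip_width: 0.208
finger_force: 25.1
```

The force is rising with no travel: 11.4 mm of slide, now on the hard stop. I'll relieve, open, and go down to the barrel.

To row units: 2.5 mm is 0.04, -0.9 mm is -0.0144.

```bash

echo '[{"aperture": 0.1,"pos": [0.04,0,-0.0144]},{"aperture": 0.1},{"aperture": 0.5},{"aperture": 0.5},{"aperture": 0.5}]' | python3 shift.py 
python3 -c "
from h import *
P,R=pose(); print(P)
im=optics.capture('wrist'); np.savez('pics/w4.npz',im=im,P=P,R=R); cv2.imwrite('pics/w4.png',im[:,:,::-1])"
```

```text
clock: 7.25
position: [509.3, 412.0, 147.3]
eef_rot: [3.119, -0.569, 0.194]
wrist_force: [1.2, -0.1, -0.5]
grip_width: 0.493
finger_force: 0.0
[509.28149325 412.00950317 147.32960754]
```

View pics/w4.png

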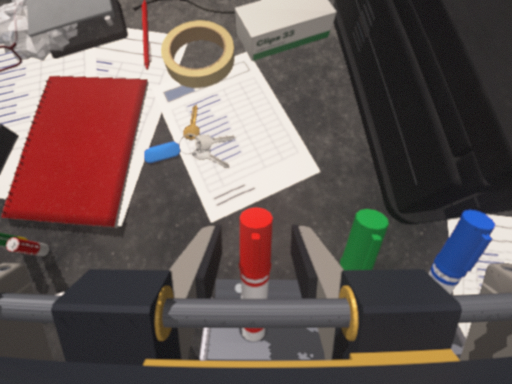

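The cap (240–272, 210–285) now meets the white barrel with no steel neck showing, and the fingers are free. Next I slide down 55 mm along the axis and grip the barrel.

To row units: -17 mm is -0.272, 6.7 mm is 0.1072.

```bash

echo '[{"aperture": 0.5,"pos": [-0.272,-0.0064,0.1072]},{"aperture": 0.5,"pos": [-0.272,-0.0064,0.1072]},{"aperture": 0.5,"pos": [-0.272,-0.0064,0.1072]},{"aperture": 0.5},{"aperture": 0.5}]' | python3 shift.py 
echo '[{"aperture": 0.1},{"aperture": 0.1},{"aperture": 0.1},{"aperture": 0.1}]' | python3 shift.py 30
```

```text
clock: 7.92
position: [478.5, 407.8, 103.9]
eef_rot: [3.121, -0.571, 0.194]
wrist_force: [0.1, 0.2, -1.1]
grip_width: 0.503
finger_force: 0.0
clock: 8.43
position: [478.5, 407.7, 104.1]
eef_rot: [3.122, -0.571, 0.193]
wrist_force: [-0.5, 0.6, 1.4]
grip_width: 0.206
finger_force: 30.0
```

```bash

echo '[{"aperture": 0.1,"pos": [0.0896,0.0016,-0.0352]},{"aperture": 0.1,"pos": [0.0896,0.0016,-0.0352]},{"aperture": 0.1,"pos": [0.0896,0.0016,-0.0352]}]' | python3 shift.py 
echo '[{"aperture": 0.1,"pos": [0.1488,0.0032,-0.0576]},{"aperture": 0.1,"pos": [0.1488,0.0032,-0.0576]},{"aperture": 0.1,"pos": [0.1488,0.0032,-0.0576]},{"aperture": 0.1,"pos": [0.1488,0.0032,-0.0576]}]' | python3 shift.py 
echo '[{"aperture": 0.1,"pos": [0.224,0.0048,-0.0864]},{"aperture": 0.1,"pos": [0.224,0.0048,-0.0864]},{"aperture": 0.1,"pos": [0.224,0.0048,-0.0864]},{"aperture": 0.1}]' | python3 shift.py
python3 -c "
from h import *
print(np.round(arm.sense()['qpos'],2), arm.sense()['wrist_force'])"
```

```text
clock: 8.8
position: [489.1, 409.2, 118.8]
eef_rot: [3.121, -0.57, 0.193]
wrist_force: [0.5, -0.6, -0.8]
grip_width: 0.208
finger_force: 30.0
clock: 9.3
position: [512.4, 413.3, 151.3]
eef_rot: [3.121, -0.571, 0.193]
wrist_force: [-0.3, 0.7, -0.4]
grip_width: 0.208
finger_force: 30.0
clock: 9.8
position: [539.5, 418.2, 188.5]
eef_rot: [3.123, -0.572, 0.191]
wrist_force: [-0.2, -0.5, -1.0]
grip_width: 0.206
finger_force: 30.0
[-1.43  0.43  0.68  1.99  0.26  0.37 -2.46] [-0.22895995 -0.53212234 -1.02175575]
```

To row units: -31 mm is -0.496, 20 mm is 0.32.

```bash

echo '[{"aperture": 0.1,"pos": [0.32,0,-0.496]},{"aperture": 0.1,"pos": [0.32,0,-0.496]},{"aperture": 0.1,"pos": [0.32,0,-0.496]},{"aperture": 0.1,"pos": [0.32,0,-0.496]},{"aperture": 0.1}]' | python3 shift.py 
echo '[{"aperture": 0.1,"r": [0,0.0382,0]},{"aperture": 0.1,"r": [0,0.0382,0]},{"aperture": 0.1,"r": [0,0.0382,0]},{"aperture": 0.1,"r": [0,0.0382,0]},{"aperture": 0.1}]' | python3 shift.py 
python3 -c "
from h import *
print(np.round(arm.sense()['qpos'],2), arm.sense()['wrist_force'])"
```

```text
clock: 10.42
position: [538.7, 421.4, 337.2]
eef_rot: [3.125, -0.573, 0.191]
wrist_force: [0.2, 0.4, -1.4]
grip_width: 0.213
finger_force: 30.0
clock: 11.05
position: [535.4, 422.1, 321.8]
eef_rot: [3.063, -0.992, 0.247]
wrist_force: [-0.8, 1.2, -0.6]
grip_width: 0.205
finger_force: 30.0
[-2.13  0.57  1.43  2.14  0.64  0.15 -2.92] [-0.77401207  1.20897492 -0.63028305]
```

The wrist is near its limits but tilted enough, so I roll the tool half a turn.

To row units: -8 mm is -0.128, -0.18 rad / 3.1416 = -0.0573.

```bash

echo '[{"aperture": 0.1,"pos": [0,0,-0.128],"r": [0,0,-0.0573]},{"aperture": 0.1,"pos": [0,0,-0.128],"r": [0,0,-0.0573]},{"aperture": 0.1,"pos": [0,0,-0.128],"r": [0,0,-0.0573]},{"aperture": 0.1,"r": [0,0,-0.0573]},{"aperture": 0.1,"r": [0,0,-0.0573]}]' | python3 shift.py 
echo '[{"aperture": 0.1,"r": [0,0,-0.0573]},{"aperture": 0.1,"r": [0,0,-0.0573]},{"aperture": 0.1,"r": [0,0,-0.0573]},{"aperture": 0.1,"r": [0,0,-0.0573]},{"aperture": 0.1,"r": [0,0,-0.0573]}]' | python3 shift.py 
python3 -c "
from h import *
P,R=pose();print(np.round(arm.sense()['qpos'],2), P, R.round(2).tolist()); t=np.array([.932,.02,-.363]); print('marker dir',R@t)"
```

```text
clock: 11.68
position: [519.0, 419.2, 338.1]
eef_rot: [2.264, -0.524, 1.346]
wrist_force: [0.2, 0.2, -1.4]
grip_width: 0.21
finger_force: 30.0
clock: 12.3
position: [519.1, 419.0, 339.1]
eef_rot: [2.171, 0.211, 1.883]
wrist_force: [-0.2, 0.2, -0.8]
grip_width: 0.207
finger_force: 30.0
[-2.09  0.27  1.21  2.15  1.25  0.43 -1.63] [519.05344125 418.95147231 339.12778528] [[-0.3, 0.48, 0.82], [0.93, 0.34, 0.14], [-0.21, 0.81, -0.55]]
marker dir [-0.56840432  0.82294979  0.02152173]
```

To row units: -0.18 rad / 3.1416 = -0.0573.

```bash

echo '[{"aperture": 0.1,"r": [0,0,-0.0573]},{"aperture": 0.1,"r": [0,0,-0.0573]},{"aperture": 0.1,"r": [0,0,-0.0573]},{"aperture": 0.1,"r": [0,0,-0.0573]},{"aperture": 0.1,"r": [0,0,-0.0573]}]' | python3 shift.py 
echo '[{"aperture": 0.1,"r": [0,0,-0.0573]},{"aperture": 0.1,"r": [0,0,-0.0573]},{"aperture": 0.1},{"aperture": 0.1}]' | python3 shift.py 
python3 -c "
from h import *
P,R=pose();print(np.round(arm.sense()['qpos'],2), P, R.round(2).tolist()); t=np.array([.932,.02,-.363]); print('marker dir',R@t,'grip',P-19*R[:,2]); print('up',R.T@Z,'y',R.T@[0,1,0])
im=optics.capture('top');im2=optics.capture('side'); cv2.imwrite('pics/f1.png',cv2.resize(np.hstack([im,im2])[:,:,::-1],(800,300)))"
```

```text
clock: 12.92
position: [519.0, 418.9, 339.9]
eef_rot: [2.591, 0.867, 2.634]
wrist_force: [1.0, 0.0, -0.3]
grip_width: 0.209
finger_force: 30.0
clock: 13.42
position: [519.0, 418.1, 339.1]
eef_rot: [3.051, 0.986, -3.086]
wrist_force: [0.0, 0.1, -0.5]
grip_width: 0.206
finger_force: 30.0
[-1.98  0.22  1.05  2.15  1.32  0.51 -0.42] [519.01281175 418.08461221 339.11392837] [[-0.55, -0.13, 0.82], [-0.03, 0.99, 0.14], [-0.83, 0.05, -0.55]]
marker dir [-0.81528366 -0.05850177 -0.57678687] grip [503.3520543  415.4933611  349.55548447]
up [-0.8339795   0.04966741 -0.54955558] y [-0.03089992  0.99017435  0.13638164]
```

View pics/f1.png

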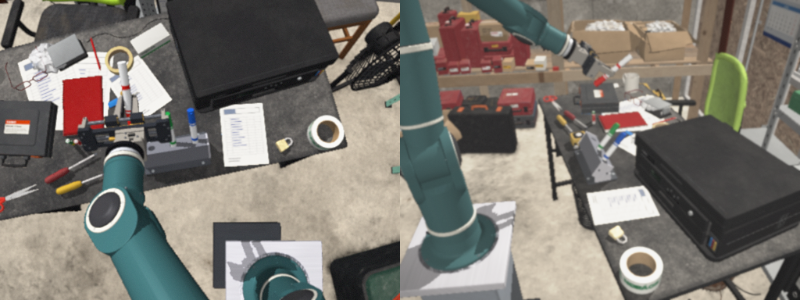

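The marker is held with its cap pointing about 35° down and toward the robot, and green and blue are still in the rack. I'll ease down to about 26 cm and sideways, away from the rack.

To row units: 17 mm is 0.272, 14 mm is 0.224.

```bash

echo '[{"aperture": 0.1,"pos": [0.272,0.224,0.224]},{"aperture": 0.1,"pos": [0.272,0.224,0.224]},{"aperture": 0.1,"pos": [0.272,0.224,0.224]},{"aperture": 0.1,"pos": [0.272,0.224,0.224]},{"aperture": 0.1}]' | python3 shift.py 
echo '[{"aperture": 0.1},{"aperture": 0.1},{"aperture": 0.1},{"aperture": 0.1}]' | python3 shift.py 
python3 -c "
from h import *
P,R=pose();s=arm.sense();print(np.round(s['qpos'],2),np.abs(s['qd']).max(), P); t=np.array([.932,.02,-.363]); print('marker dir',R@t,'grip',P-19*R[:,2])
im=optics.capture('wrist');im2=optics.capture('side'); cv2.imwrite('pics/f2.png',cv2.resize(np.hstack([cv2.resize(im2[60:252,180:436],(512,384)),im])[:,:,::-1],(800,300)))"
```

```text
clock: 14.15
position: [519.4, 479.5, 251.5]
eef_rot: [3.072, 0.989, -3.065]
wrist_force: [0.2, -1.2, -0.4]
grip_width: 0.209
finger_force: 30.0
clock: 14.65
position: [520.3, 478.2, 253.3]
eef_rot: [3.064, 0.988, -3.074]
wrist_force: [0.5, 0.1, -1.4]
grip_width: 0.206
finger_force: 30.0
[-1.89  0.54  0.99  2.1   1.35  0.32 -0.68] 0.005529025233467594 [520.25558012 478.23105151 253.34407732]
marker dir [-0.81372461 -0.06321976 -0.57848814] grip [504.56983501 475.69873889 263.76256057]
```

View pics/f2.png

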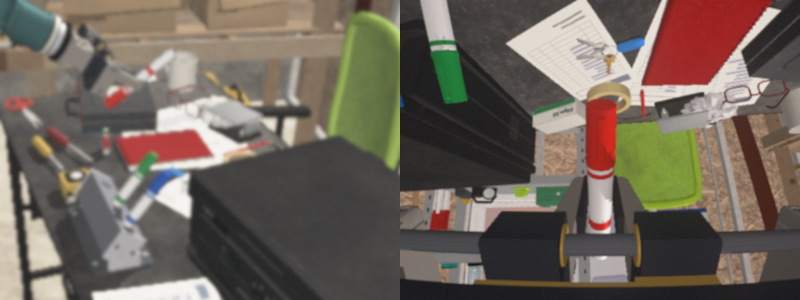

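The wrist view shows the cap (585–617, 100–168) tight on the barrel, and the marker is held cap-down. In the side view, green and blue stand in the rack. Everything is still and clear, so I'm handing in.

```bash
python3 -c "
from workcell import arm, optics, workorder
print(workorder.job_done())"
```

```text
the job is handed in; nothing more can be done
None
```

I handed the job in at about 15 s of the 54 s allowed, but no verdict came back: the red cap was pressed home in the socket, and the marker is held still with its capped end about 35° below level and the grip point about 26 cm above the desk; the blue and green markers are still in the rack.

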